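Turn a casting over the step and set it against the gauge stop

TASK

The red casting lies on the upper ledge of the green turnover step with its bright ground face towards the drop. Without lifting it, push it over the step so that it tumbles a quarter turn and lands on its ground face, then slide it along the granite into the corner between the step and the gauge stop, snug and square against both, without ramming the gauge stop. Leave the V-block, the screwdriver and the ring gauge where they are.

Things in the scene. Friction and masses are not known exactly. Their poses are not given: they have to be found in the camera images.
- step: Fixed turnover step on the granite plate (z = 0): green sides, bright steel top, 130 (x) x 300 (y) x 30 mm high. Origin on the granite at the foot of its drop-side face (the riser), half-way along; +x points out over the drop, square to the riser, so the block fills x = -130 to 0, y = -150 to 150 mm. Yaw within 0.25 rad of world x. Beyond the riser is bare granite.
- step_edge (a point): Middle of the ledge's drop-side top edge, 30 mm above the granite; axes as the step. Pushed low and slowly past this edge, the casting overbalances by itself once its centre is past it, and comes to stand on its ground face on the granite near the riser. In the finished corner its centre lies 30 mm out from the riser and 57 mm from the gauge stop's origin along y.
- casting_center (a point): Centre of the loose red casting (0.4 to 0.85 kg), a block 50 (own x) x 90 (own y) x 60 mm (own z). Its own +x face is the bright ground face, two bright bosses are on +z, a bore on each y end. Starts on the ledge, own z up, own x towards the drop within 0.25 rad. When turned, own x points down: it is then 50 mm tall, 60 mm deep (own z, bosses away from the step) and 90 mm long.
- stop: Fixed gauge stop: steel block 70 (x) x 24 (y) x 45 mm high, red cap, round white dial on a post (56 mm across, top at 153 mm). On the granite beyond either the +y or the -y end of the step (the V-block is at the other). Origin: centre of underside, 35 mm out from the riser, 180 mm from the step's middle; axes as the step. Stop face: 12 mm from the origin along y, towards the step's middle.
- vblock: Bystander: loose grey steel V-block, 60 (x) x 50 (y) x 50 mm high, 0.9 kg, at the end of the step opposite to the gauge stop. Origin at the centre of its underside.
- screwdriver: Bystander: loose screwdriver with blue handle lying on the granite beyond the drop. Origin near its middle, on the underside.
- ring_gauge: Bystander: loose steel ring gauge, 60 mm across, 20 mm high, with a 36 mm hole, lying on the granite. Origin at the centre of its underside.
Things that resemble listed ones, but are neither listed nor needed, are in the scene too. Of the things that look like the part that bears casting_center, the largest one is meant.

How it is judged:
On the way:
1. the casting has tumbled a quarter turn and stands on its ground face on the granite (angle between casting_center's own x axis and vertical above 3.05 rad and height (world z) of casting_center below 0.029 m), for 0.2 s.
At the end, for the whole second after the job is handed in: The casting stands on its ground face on the granite (within about 5 degrees), its back within 4 mm of the riser and its end within 4 mm of the gauge stop, square to the step within 0.05 rad; the V-block, screwdriver and ring gauge are where they were (within 15 mm) (all of step 1 and x of casting_center in the frame of step between 0.026 and 0.034 m and y of casting_center in the frame of stop between -0.061 and 0.061 m and angle between the y axis of casting_center and the y axis of step, either way round below 0.05 rad); the robot touches nothing.
It fails at once if the casting is lifted (its centre more than 22 mm above where it lies on the ledge) (height (world z) of casting_center above 0.082 m).
It fails at once if the V-block is moved more than 15 mm (distance of vblock from where it was at the start of the episode above 0.015 m).
It fails at once if the screwdriver is moved more than 15 mm (distance of screwdriver from where it was at the start of the episode above 0.015 m).
It fails at once if the ring gauge is moved more than 15 mm (distance of ring_gauge from where it was at the start of the episode above 0.015 m).
It fails at once if the gauge stop is rammed (pressed with over 60 N) (contact force between stop and anything else above 60 N).
It also fails if it takes over 61 s, if anything falls off the work surface, if the arm or the gripper's body presses on something with over 40 N, if the wrist force passes 120 N, or if a joint passes its speed limit or range.

ROBOT

A 7-joint arm with a two-finger parallel gripper is mounted at the origin on the work surface. World frame = base frame: x ahead of the robot, y to its left, z up, the work surface at z = 0. Lengths are in m, angles in rad, forces in N, time in s.
With the tool pointing down it reaches from about 0.4 to 0.85 m from the base axis. Payload 4.4 kg.
Tool frame: the origin (TCP) lies midway between the tips of the shut fingers; the grasp point (between the pads) lies 19 mm behind it; z points along the fingers, y is the line along which they close (so a half turn about z gives the same grasp; the last joint's range is limited). The gripper opens to 94 mm and grips with 3 to 60 N. Pads are 16 mm wide; open, the fingers measure 119 mm over their backs; the gripper's body (75 mm by 177 mm) begins 78 mm behind the grasp point.
Start: joints at [1.187, 0.628, 0.038, 1.517, -0.027, 0.996, -0.02], TCP at [0.203, -0.617, 0.205] pointing down, gripper open.
Joint ranges: [-3.06, 3.06], [-0.37, 2.12], [-1.25, 1.32], [0.18, 2.47], [-1.1, 4.24], [0.23, 1.98], [-2.94, 2.94]. Speed limits (rad/s): [2.57, 2.57, 3.14, 3.14, 3.14, 3.14, 3.14].

INTERFACE

Orientations are given as a rotation vector (axis times angle).
In Python, from plant import arm, jaws, kin, optics, order gives the robot as it stands. Calls block until the motion is done:
- arm.goto(position, orientation): joint-space move of the TCP to a pose.
- arm.move_l(position, rate=0.15, ori=None, stop_force=None): straight line of the TCP; ori=None keeps the orientation; rate is the mean speed in m/s. With stop_force (N) it stops when the force on the tool has changed by that much, and returns True; else False.
- arm.movej(angles): joint-space move.
- jaws.gripper_to(opening, grip_force=None): opening from 0.0 (shut) to 1.0 (fully open); grip_force is the grip in N (None keeps the last); returns when the fingers have stopped.
- arm.wait(seconds).
- kin.inverse_kinematics(position, orientation): joint angles nearest the present ones, or None.
- arm.get_state(): the state.
- optics.get_image(name): name is "scene" or "top" or "wrist"; returns the picture (400x640x3 uint8, blue, green, red); there is no depth.
- optics.camera_model(name): a dict with "mtx" (3x3 intrinsics, pixels), "R" (3x3) and "t" (3): a world point X has camera coordinates R X + t. Camera axes: x right, y down, z forward; pixel columns grow to the right and rows downward; lengths in m; the calibration is good to about 2 mm. The wrist camera is an equidistant fisheye: a pixel r from the principal point sees the ray r / f radians off the axis. A picture is of the moment at which its call begins: read the wrist's pose just before it. camera_model takes no time and is no camera call; for the wrist camera it gives the pose at the moment of the call.
A pose or a line that the arm cannot do raises arm.IKError and nothing moves.
- order.finish_job(): hands the job in; it is judged then, once.
The state is a dict: "clock": time; "q": joint angles; "joint_vel": joint speeds; "tau": joint torques, N m; "eef_pos": TCP position; "tcp_rot": TCP orientation; "ft_force": force on the tool from outside, world axes, zero at the start; "moment": the same for the moment, N m; "gripper_width": opening from 0.0 (shut) to 1.0 (fully open); "grip_force": force on a finger pad.
Only numpy, scipy, OpenCV 4.12 (cv2) and the standard library are available. Lean on these libraries where they do the work, as an engineer would, in place of code of your own. Each camera call takes 0.05 s, during which the arm holds its last target. There are 200 camera calls.

## Working session

There is one attempt and no reset: what is moved stays moved. The work goes in short steps, each a Python script; the robot and the scene stay as the last script left them, time stands still between calls to the robot, and variables do not carry over. Pictures are saved under pics/ and viewed, at most 10 in all, crops included, and the job is handed in when it is done.

```bash
ls; mkdir -p pics
python3 - <<'E'
from plant import arm, jaws, kin, optics, order
import cv2,numpy as np
for n in ("scene","top"):
    cv2.imwrite(f"pics/{n}0.png",optics.get_image(n))
    m=optics.camera_model(n);print(n,m)
s=arm.get_state();print(s["clock"],s["eef_pos"],s["tcp_rot"])
E
```

```text
pics
scene {'mtx': array([[484.42524363,   0.        , 317.15323839],
       [  0.        , 484.42524363, 195.53401843],
       [  0.        ,   0.        ,   1.        ]]), 'R': array([[-0.78739408,  0.6163456 ,  0.01134297],
       [ 0.38053664,  0.50045484, -0.77764826],
       [-0.48497673, -0.60799922, -0.62859726]]), 't': array([ 0.44699164, -0.14472862,  1.25417065])}
top {'mtx': array([[444.12571828,   0.        , 315.31757631],
       [  0.        , 444.12571828, 197.47798322],
       [  0.        ,   0.        ,   1.        ]]), 'R': array([[ 9.03248187e-04, -9.99994990e-01, -3.03377103e-03],
       [-9.94325981e-01, -5.75410449e-04, -1.06374400e-01],
       [ 1.06372122e-01,  3.11263984e-03, -9.94321519e-01]]), 't': array([-0.01882037,  0.57196365,  0.97677092])}
0.1 [ 0.2029678  -0.61687982  0.20467796] [-3.10040667e+00 -4.96804354e-01  4.28669653e-04]
```

View pics/top0.png

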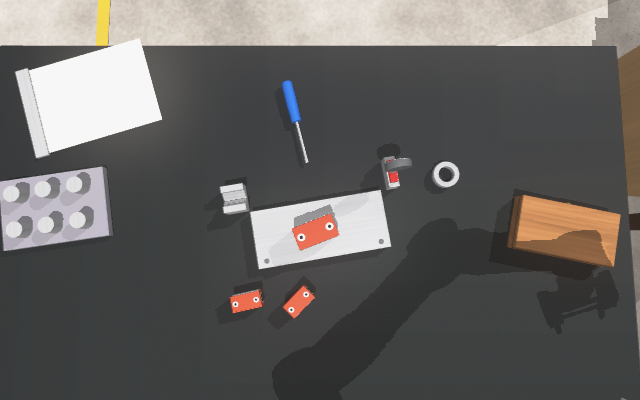

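View pics/scene0.png

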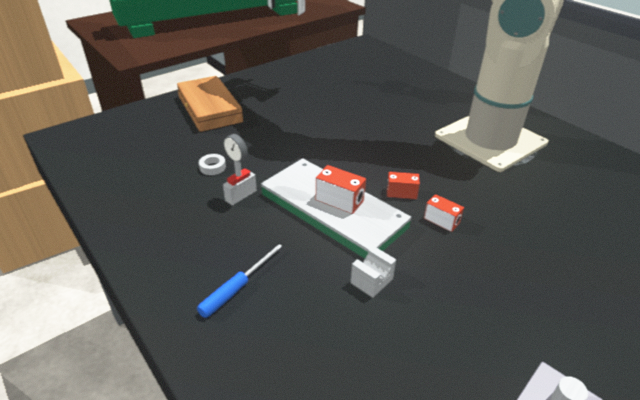

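Top view: the stop is at (391,172) and the V-block at (234,198). The candidates are the red block on the bright ledge at (316,231), the small red one at (246,301) and the small red one at (299,302). I choose (316,231), the largest and the only one on the ledge. Next I'll measure and check it in a close crop.

```bash
cat > h.py <<'E'
import numpy as np, cv2
from plant import arm, jaws, kin, optics, order
from scipy.spatial.transform import Rotation as Ro
def cast(uv,z,m):
    uv=np.asarray(uv,float).reshape(-1,2)
    d=np.c_[uv,np.ones(len(uv))]@np.linalg.inv(m["mtx"]).T@m["R"]
    c=-m["R"].T@m["t"]
    return (c+d*((z-c[2])/d[:,2])[:,None])[:,:2]
def castw(uv,z,m):   # equidistant fisheye
    K=m["mtx"];p=(np.asarray(uv,float).reshape(-1,2)-K[:2,2])/K[0,0]
    r=np.linalg.norm(p,axis=1);d=np.c_[p*(np.sin(r)/np.maximum(r,1e-9))[:,None],np.cos(r)]@m["R"]
    c=-m["R"].T@m["t"]
    return (c+d*((z-c[2])/d[:,2])[:,None])[:,:2]
def rect(P):
    (c,s,a)=cv2.minAreaRect((P*1000).astype(np.float32))
    b=cv2.boxPoints((c,s,a));return np.array(c)/1000,s,a,b/1000
def redmask(im,v=120):
    h=cv2.cvtColor(im,cv2.COLOR_BGR2HSV)
    return (((h[...,0]<15)|(h[...,0]>172))&(h[...,1]>110)&(h[...,2]>v)).astype(np.uint8)
def blobs(mask,amin=30):
    cs=cv2.findContours(mask,cv2.RETR_EXTERNAL,cv2.CHAIN_APPROX_NONE)[0]
    return sorted([c.reshape(-1,2) for c in cs if cv2.contourArea(c)>amin],key=lambda c:-cv2.contourArea(c))
E
python3 - <<'E'
from h import *
im=cv2.imread("pics/top0.png");m=optics.camera_model("top")
h=cv2.cvtColor(im,cv2.COLOR_BGR2HSV)
roi=np.zeros(im.shape[:2],np.uint8);roi[180:280,240:400]=1
br=((h[...,2]>150)&(h[...,1]<60)).astype(np.uint8)*roi
for c in blobs(br,200)[:3]: print("bright",c.mean(0),rect(cast(c,.03,m)))
for c in blobs(redmask(im),15):
    print("red",c.mean(0),cv2.contourArea(c),rect(cast(c,.09,m)), )
cr=im[140:330,210:470];cv2.imwrite("pics/crop1.png",cv2.resize(cr,None,fx=3,fy=3,interpolation=cv2.INTER_CUBIC))
print(cast([[234,198]],.05,m),cast([[391,172]],.045,m))
E
```

```text
bright [319.76407507 229.04289544] (array([ 0.50108615, -0.02873792]), (129.99546813964844, 300.1809997558594), 9.54343032836914, array([[ 0.4121037 ,  0.10849906],
       [ 0.46187228, -0.1875275 ],
       [ 0.5900686 , -0.16597489],
       [ 0.5403001 ,  0.13005167]], dtype=float32))
red [567.89864865 230.26689189] 5124.0 (array([ 0.49680734, -0.55143762]), (209.54757690429688, 112.41983795166016), 78.52371978759766, array([[ 0.4208752 , -0.6429331 ],
       [ 0.53104746, -0.66530037],
       [ 0.5727395 , -0.4599422 ],
       [ 0.4625672 , -0.4375749 ]], dtype=float32))
red [315.02586207 231.53448276] 910.0 (array([ 0.49324115, -0.01819662]), (48.880558013916016, 88.50345611572266), 21.423540115356445, array([[ 0.4543262 ,  0.01407054],
       [ 0.4866529 , -0.06831785],
       [ 0.5321561 , -0.05046377],
       [ 0.49982938,  0.03192461]], dtype=float32))
red [298.69565217 301.31884058] 480.5 (array([0.34861697, 0.01578875]), (34.96763610839844, 62.65277862548828), 45.86956787109375, array([[ 0.31395838,  0.02505201],
       [ 0.3589278 , -0.01857275],
       [ 0.38327557,  0.0065255 ],
       [ 0.33830616,  0.05015026]], dtype=float32))
red [246.40860215 301.4516129 ] 464.5 (array([0.34796085, 0.12458783]), (34.00617218017578, 67.51419067382812), 12.892220497131348, array([[0.3238546 , 0.15370028],
       [0.33891818, 0.08788801],
       [0.3720671 , 0.09547539],
       [0.3570035 , 0.16128767]], dtype=float32))
red [392.94285714 176.45714286] 64.5 (array([ 0.61141394, -0.18555208]), (22.167268753051758, 18.540042877197266), 10.262947082519531, array([[ 0.59885603, -0.1784051 ],
       [ 0.60215926, -0.19664851],
       [ 0.6239719 , -0.19269904],
       [ 0.62066865, -0.17445564]], dtype=float32))
[[0.56861646 0.16244937]] [[ 0.62811563 -0.18850057]]
```

View pics/crop1.png

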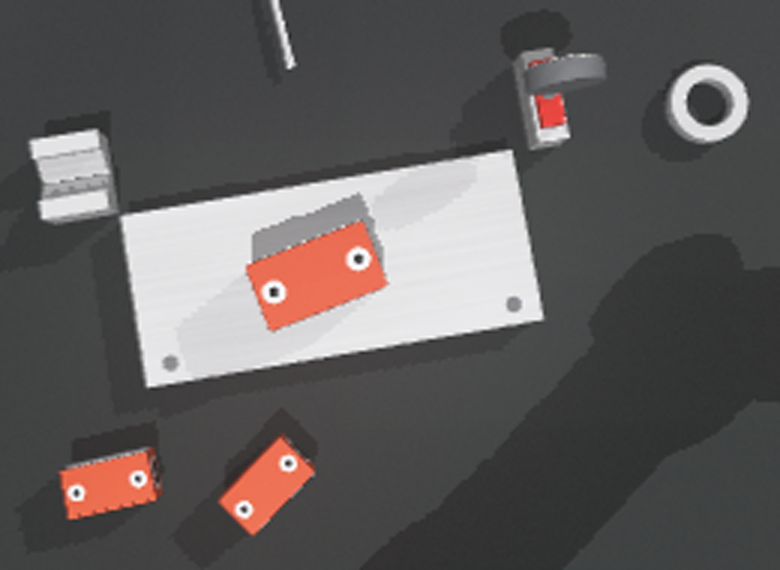

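The crop confirms the choice. The block at crop (316,275) measures 49 x 88 mm with its bosses up. The decoys at crop (110,485) and (267,485) are smaller. Next I'll push it over the edge.

```bash
cat >> h.py <<'E'
YAW=0.1665; O=np.array([.5652,-.0179])
X=np.array([np.cos(YAW),np.sin(YAW)]);Y=np.array([-X[1],X[0]])
def W(x,y,z): return list(O+x*X+y*Y)+[z]
def S(p): d=np.asarray(p)[:2]-O; return np.array([d@X,d@Y])
def down(a=0): return list((Ro.from_euler('z',YAW+a)*Ro.from_euler('x',np.pi)).as_rotvec())
def st():
    s=arm.get_state();print("t",round(s["clock"],2),"step xy",S(s["eef_pos"]).round(4),"z",s["eef_pos"][2].round(4),"F",np.round(s["ft_force"],1),"w",round(s["gripper_width"],3))
E
python3 - <<'E'
from h import *
jaws.gripper_to(.53)
arm.goto(W(-.135,.01,.18),down());st()
arm.move_l(W(-.132,.01,.038),.15);st()
print(arm.move_l(W(-.065,.01,.038),.05,stop_force=25));st()
cv2.imwrite("pics/top1.png",optics.get_image("top"))
print(arm.move_l(W(-.034,.01,.038),.02,stop_force=25));st()
im=optics.get_image("top");cv2.imwrite("pics/top2.png",im)
s=optics.get_image("scene");cv2.imwrite("pics/scene2.png",s)
cv2.imwrite("pics/v2.png",np.vstack([im[130:290,190:450],s[130:290,200:460]]).repeat(2,0).repeat(2,1)[:600])
E
```

```text
t 3.18 step xy [-0.1349  0.0092] z 0.18 F [-0.   0.3  0.8] w 0.526
t 4.28 step xy [-0.1316  0.0098] z 0.0385 F [-0.   0.  -0.7] w 0.526
False
t 5.78 step xy [-0.0648  0.01  ] z 0.0381 F [0.1 0.1 0. ] w 0.53
False
t 7.53 step xy [-0.034  0.01 ] z 0.038 F [-2.7 -0.3  1.8] w 0.531
```

View pics/v2.png

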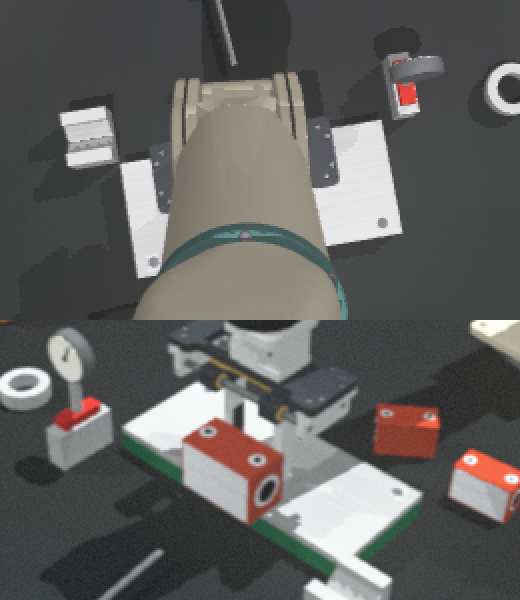

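The casting is square on the ledge with its bright face just past the edge, at (235,470) in the scene half. It hasn't tipped yet, so I'll push on in small steps and watch its red blob.

Run:
```python
from h import *
prev=None
for x in np.arange(-.032,-.012,.002):
    hit=arm.move_l(W(x,.01,.038),.015,stop_force=25)
    arm.wait(.15)
    im=optics.get_image("scene");mk=redmask(im,90)[150:270,280:390]
    c=np.argwhere(mk).mean(0)[::-1]+[280,150]
    f=arm.get_state()["ft_force"];print(x.round(3),hit,c.round(1),mk.sum(),f.round(1))
    if prev is not None and np.linalg.norm(c-prev)>6: break
    prev=c
arm.wait(.8);st()
im=optics.get_image("scene")
cv2.imwrite("pics/v3.png",im[130:290,200:460].repeat(3,0).repeat(3,1))
```

```text
-0.032 False [322.6 199.1] 873 [-2.3 -0.2  0.4]
-0.03 False [302.  227.4] 1556 [-0.4 -0.   0.7]
t 9.39 step xy [-0.03  0.01] z 0.038 F [ 0.2 -0.6 -0.7] w 0.53
```

View pics/v3.png

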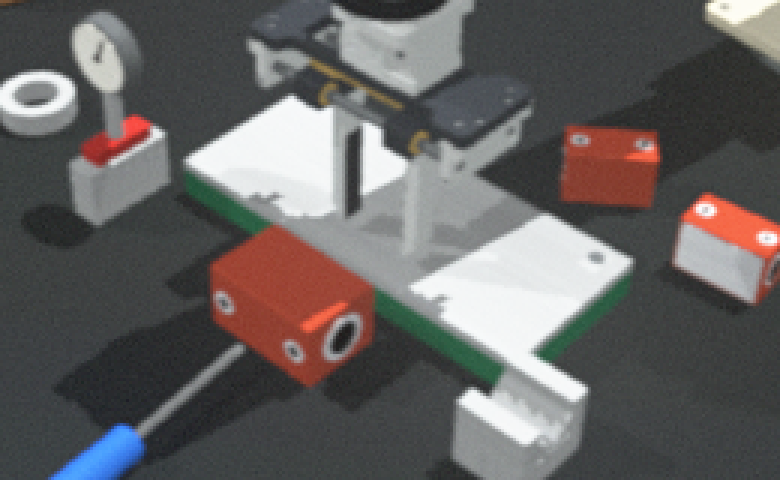

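It has landed on its ground face in front of the riser, bosses outward. The screwdriver tip is close to it, near crop (240,350). Next I'll retract and locate both.

Run:
```python
from h import *
arm.move_l(W(-.05,.01,.038),.1)
arm.move_l(W(-.05,.01,.19),.2)
arm.goto(W(.03,.19,.20),down(-np.pi/2));st()
im=optics.get_image("top");cv2.imwrite("pics/top4.png",im);m=optics.camera_model("top")
for c in blobs(redmask(im,60)[:260],100):
    p=cast(c,.05,m); k=np.abs(S(p.mean(0))); 
    if k.max()<.2:
        r=rect(p);print("red",c.mean(0),r[1],r[2],"corners",np.array([S(b) for b in r[3]]).round(4).tolist())
h=cv2.cvtColor(im,cv2.COLOR_BGR2HSV)
q=((h[...,2]>110)&(h[...,1]<70)).astype(np.uint8);q2=np.zeros_like(q);q2[100:185,270:330]=q[100:185,270:330]
for c in blobs(q2,8):
    P=np.array([S(b) for b in cast(c,.004,m)]);print("driver",P.min(0),P.max(0),P[P[:,0].argmin()])
cv2.imwrite("pics/v4.png",im[80:280,190:450].repeat(3,0).repeat(3,1))
```

```text
t 11.79 step xy [0.029  0.1888] z 0.199 F [0.4 0.2 0. ] w 0.531
red [307.49242424 178.68939394] (65.23270416259766, 90.97601318359375) 8.564167022705078 corners [[0.0169, 0.0549], [0.0154, -0.036], [0.0806, -0.0371], [0.0822, 0.0538]]
driver [0.09565802 0.00074691] [0.19451656 0.01623448] [0.09565802 0.00576732]
```

View pics/v4.png

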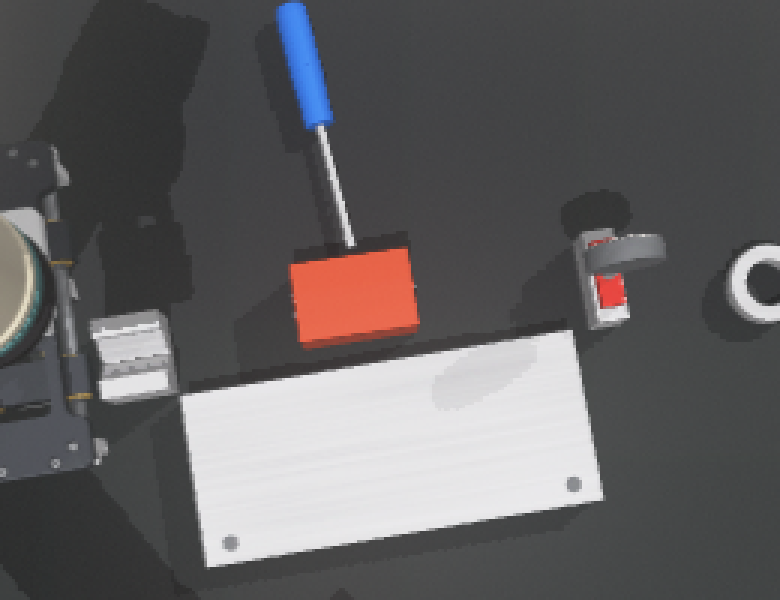

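The casting is at step x≈21–81 mm, y≈-36 to 54 mm, nearly square. The screwdriver tip is at x≈96, y≈6, unmoved. The plan is to slide it part way towards -y, push it back to the riser clear of the screwdriver, then push it to the stop.

Run:
```python
from h import *
D=down(-np.pi/2)
jaws.gripper_to(.27)
arm.move_l(W(.051,.085,.14),.2,ori=D)
arm.move_l(W(.051,.085,.014),.15)
st()
print(arm.move_l(W(.051,-.013,.014),.05,stop_force=25));st()
arm.move_l(W(.051,.005,.014),.1)
arm.move_l(W(.051,.005,.085),.2)
jaws.gripper_to(0)
arm.move_l(W(.112,-.066,.085),.2)
arm.move_l(W(.112,-.066,.014),.15);st()
print(arm.move_l(W(.084,-.066,.014),.04,stop_force=20));st()
print(arm.move_l(W(.066,-.066,.014),.015,stop_force=9));st()
arm.move_l(W(.09,-.066,.014),.1)
arm.move_l(W(.09,-.066,.085),.2)
jaws.gripper_to(.27)
arm.move_l(W(.033,.02,.085),.2)
arm.move_l(W(.033,.02,.014),.15);st()
im=optics.get_image("top");cv2.imwrite("pics/top5.png",im)
im2=optics.get_image("scene")
cv2.imwrite("pics/v5.png",np.vstack([im[80:230,190:450],im2[130:280,170:430]]).repeat(2,0).repeat(2,1))
```

```text
t 14.18 step xy [0.0516 0.0848] z 0.0148 F [ 0.3  0.6 -0.5] w 0.269
False
t 16.29 step xy [ 0.0509 -0.0129] z 0.014 F [-0.5  1.  -1.2] w 0.272
t 18.93 step xy [ 0.1122 -0.0661] z 0.0144 F [ 0.1 -0.3  0.3] w 0.002
False
t 19.78 step xy [ 0.084 -0.066] z 0.014 F [0.9 0.1 1.4] w 0.005
True
t 20.65 step xy [ 0.0744 -0.0657] z 0.0145 F [ 2.2  0.4 -0.5] w 0.008
t 23.34 step xy [0.0334 0.0188] z 0.0143 F [0.1 0.3 0.1] w 0.271
```

View pics/v5.png

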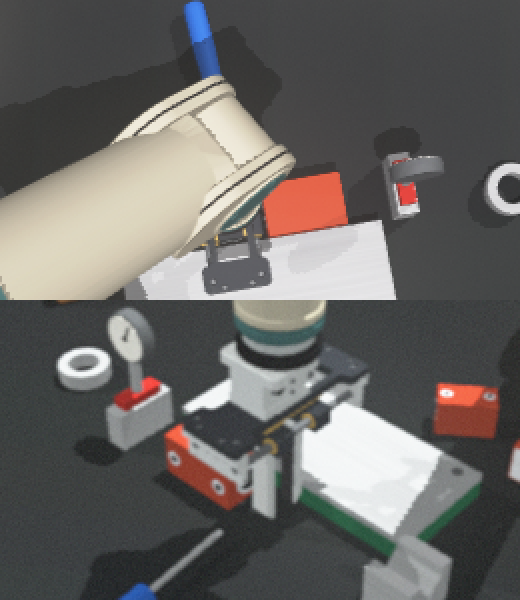

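The casting is snug against the riser, and the gap to the stop remains (top half, x 345–387). Now the push to the stop, then a light press back to the riser.

Run:
```python
from h import *
print(arm.move_l(W(.033,-.058,.014),.04,stop_force=20));st()
print(arm.move_l(W(.033,-.080,.014),.012,stop_force=10));st()
arm.move_l(W(.033,-.05,.014),.1)
arm.move_l(W(.033,-.05,.085),.2)
jaws.gripper_to(0)
arm.move_l(W(.1,-.098,.085),.2)
arm.move_l(W(.1,-.098,.014),.15);st()
print(arm.move_l(W(.062,-.098,.014),.015,stop_force=9));st()
arm.move_l(W(.1,-.098,.014),.1)
arm.move_l(W(.1,-.06,.19),.2)
arm.goto(W(.02,.19,.22),down(-np.pi/2));st()
im=optics.get_image("top");m=optics.camera_model("top")
for c in blobs(redmask(im,60)[:260],100):
    p=cast(c,.05,m)
    if np.abs(S(p.mean(0))).max()<.2:
        r=rect(p);print("red",c.mean(0),r[1],r[2],"corners",np.array([S(b) for b in r[3]]).round(4).tolist())
im2=optics.get_image("scene")
cv2.imwrite("pics/v6.png",np.vstack([im[80:230,230:490],im2[130:280,170:430]]).repeat(2,0).repeat(2,1))
```

```text
False
t 25.54 step xy [ 0.0331 -0.0579] z 0.014 F [-0.   3.   0.3] w 0.269
True
t 26.76 step xy [ 0.0327 -0.07  ] z 0.0136 F [ 0.2 -0.8  0.5] w 0.272
t 29.33 step xy [ 0.1001 -0.0982] z 0.0145 F [ 0.1 -0.  -0.2] w 0.004
True
t 31.12 step xy [ 0.0747 -0.0978] z 0.0148 F [ 2.  -1.3 -0.9] w 0.003
t 33.61 step xy [0.0204 0.1884] z 0.2199 F [ 0.  -0.1 -0.6] w 0.003
red [366.35658915 177.68992248] (64.0636978149414, 92.60273742675781) 10.003779411315918 corners [[-0.0037, -0.0745], [-0.003, -0.1671], [0.0611, -0.1666], [0.0604, -0.074]]
```

View pics/v6.png

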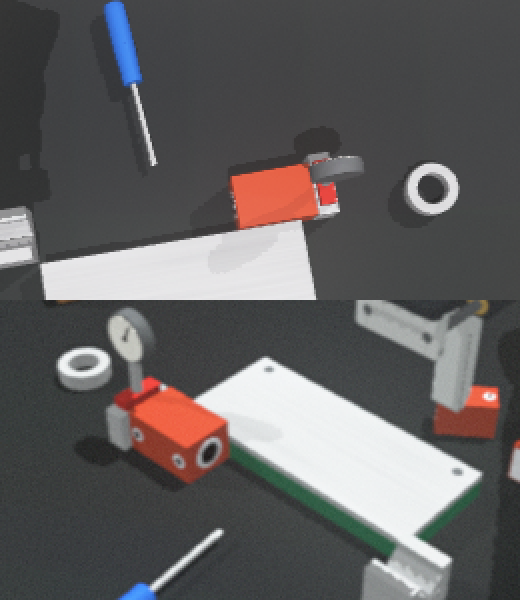

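The casting sits in the corner against both the riser and the stop. Its front edge is at 61 mm and its far end at about -167 mm, square within 0.01 rad. The bystanders look untouched and the arm is clear.

```bash
python3 -c "
from plant import order
print(order.finish_job())"
```

```text
the job is handed in; nothing more can be done
None
```

I tumbled the casting onto its ground face, slid it snug and square into the corner between the riser and the gauge stop, and handed the job in; the handover returned no verdict, so I can't confirm the judged result.

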